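Roll the loose trim strip flat on the case cover

ROBOT

A 7-joint arm with a two-finger parallel gripper is mounted at the origin on a cart in front of the work surface, level with it; the furniture and walls round the work are solid. World frame = base frame: x ahead of the robot, y to its left, z up, the work surface at z = 0. Lengths are in mm, angles in rad, forces in N, time in s.
With the tool pointing down it reaches from about 400 to 875 mm from the base axis. Payload 4.4 kg.
Tool frame: the origin (TCP) lies where the fingers leave the gripper's body, on its centre line; the fingertips stand 73 mm ahead of it and the grasp point (between the pads) lies 54 mm ahead of it; z points along the fingers, y is the line along which they close (so a half turn about z gives the same grasp; the last joint's range is limited). The gripper opens to 85 mm and grips with 20 to 120 N. Pads are 22 mm wide; open, the fingers measure 114 mm over their backs; the gripper's body (76 mm by 85 mm) begins 54 mm behind the grasp point. The pads swing forward as they close: fully open they stand 13 mm farther back than shut.
Start: joints at [1.273, 0.628, 0.038, 1.517, -0.027, 0.996, -0.02], TCP at [149.349, -632.623, 303.913] pointing down, gripper open.
Joint ranges: [-3.06, 3.06], [-0.37, 2.12], [-1.25, 1.32], [0.18, 2.47], [-1.1, 4.24], [0.23, 1.98], [-2.94, 2.94]. Speed limits (rad/s): [2.57, 2.57, 3.14, 3.14, 3.14, 3.14, 3.14].

INTERFACE

Orientations are given as [roll, pitch, yaw] about the fixed x, y, z axes, in that order (R = Rz(yaw) Ry(pitch) Rx(roll)).
In Python, from cell import ctrl gives the robot as it stands.
- The arm moves only by the tool send_rows, never from a script. Its argument "rows" is a list that holds one entry, the list of rows, each a list of 6 numbers: the shift along the tool's x, y, z in cm, then the turn, a rotation vector about the tool's x, y, z in rad. In form: [[[tx, ty, tz, wx, wy, wz], ...]]. A call has 1 to 10 rows; each row is the pose to reach, as a shift and turn from the pose commanded when the call began, along the tool's axes at that moment; what a row does not reach only later rows make up. A row lasts 1/10 s, in which the tool goes at most 50 mm and 8.59 degrees, less where a joint would pass 70% of its speed; a pose out of reach is approached as far as the arm can. A call with a gripper value outside its range is refused whole. "grip" is the closure in counts, from 0 (fully open) to 255 (shut), set as the call begins (left out, the last holds). The fingers move at their own pace and stop on an object; the grip force is fixed at half the most. Time passes only in rows, so rows that repeat a pose let the fingers close. It gives the time, the measured TCP pose, the force, the opening and the grip force at its end, in the units of the state.
- ctrl.read_state(): the state, without advancing time (a new reading comes with each control period).
- ctrl.get_image(name): name is "scene" or "side" or "wrist"; returns a dict with "pixels" (384x512x3 uint8, red, green, blue), "fx", "fy", "cx", "cy" (pixels), "extrinsics" (4x4, takes a point from camera to world coordinates); the wrist camera has in their place "mount" (4x4, takes a point from camera to tool coordinates, whose origin is the TCP and whose axes are the flange's). Camera axes: x right, y up, looking along -z (the intrinsics and any distortion apply to the point x, -y, -z); pixel columns grow to the right and rows downward; lengths in mm; the calibration is good to about 2 mm. A picture is of the moment at which its call begins: read the wrist's pose just before it. There is no depth.
- ctrl.finish_job(): hands the job in; it is judged then, once.
The state is a dict: "clock": time; "qpos": joint angles; "qd": joint speeds; "tau": joint torques, N m; "eef_pos": TCP position; "tool_rot": TCP orientation; "force": force on the tool from outside, world axes, zero at the start; "torque": the same for the moment, N m; "width": finger opening in mm; "gripper_force": force on a finger pad.
Only numpy, scipy, OpenCV 4.12 (cv2) and the standard library are available. Lean on these libraries where they do the work, as an engineer would, in place of code of your own. Each camera call takes 0.05 s, during which the arm holds its last target. There are 200 camera calls.

TASK

One of the two trim strips on the grey case cover, the one along the edge nearer the robot, still stands proud. Take the hand roller (leave the sanding block with the same handle where it is) and roll it firmly along that whole strip, so that all three lengths of the strip sit fully down like the strip on the other edge; do not push the cover or the strip with your fingers. Then put the roller back upright in its own stand and let go.

Things in the scene. Friction and masses are not known exactly. Their poses are not given: they have to be found in the camera images.
- roller: Hand roller: wooden handle over a steel plate, rubber wheel beneath. Origin at the wheel's lowest point, z up the handle. Wheel 40 mm diameter, 26 wide, rolls along y. Plate 50 (x) x 76 (y), underside at z 42. Handle 44 (x) x 24 (y), z 50 to 108: grip across the 24, at z 80. 0.34 kg. The wheel's fork is sprung along z: it gives from 10 N, then 1.5 N/mm, up to 8 mm.
- roller_wheel (a joint): Turn of the roller's wheel about its axle, rad, 0 at the start; free to turn either way (1 rad is 20 mm of rolling).
- roller_stand: The roller's stand, fixed, plywood, 66 (x) x 78 (y) x 50 mm, origin at its underside's centre. The roller hangs by its plate on the two 50 mm high uprights at +y and -y; axes alike, roller origin 8 mm above the stand's. Between the uprights, and between low side lips 18 mm high, is a well of 50 (x) x 50 (y) mm for the roller's fork and wheel, 38 x 40 mm.
- sanding_block: Not to be used: the same wooden handle on a flat wooden foot with cork beneath, 60 (x) x 100 (y) x 22 mm, 79 mm high in all, loose on the desk; origin at its underside's centre. It and the roller with its stand may swap places.
- cover: Grey case cover, fixed, 100 (x) x 200 (y) x 20 mm, origin at its underside's centre, z up. Two aluminium strips along y, 18 mm wide, each of three butting 54 mm lengths. The one at x = +36 mm (far edge) is seated, top 23 mm above the desk. The one at x = -36 mm (near edge) is to be seated: lengths centred at y = -54, 0, +54 mm, tops 26.8 to 28 mm high at the start, 23 mm when fully down.
- strip_1 (a joint): How far the length of the loose strip centred at y = -54 mm on the cover has been pressed down, m: 0 = fully proud (top 28 mm above the desk), 0.005 = fully seated (23 mm). It takes about 7 N straight down to move it, and it stays where it is left.
- strip_2 (a joint): How far the length of the loose strip centred at y = 0 mm on the cover has been pressed down, m: 0 = fully proud (top 28 mm above the desk), 0.005 = fully seated (23 mm). It takes about 7 N straight down to move it, and it stays where it is left.
- strip_3 (a joint): How far the length of the loose strip centred at y = +54 mm on the cover has been pressed down, m: 0 = fully proud (top 28 mm above the desk), 0.005 = fully seated (23 mm). It takes about 7 N straight down to move it, and it stays where it is left.
Things that resemble listed ones, but are neither listed nor needed, are in the scene too. Leave any orange or purple look-alike of the roller alone.

How it is judged:
By the outcome, as a careful person would: the job done as asked, in the order asked, and still so for the second after the job is handed in, with the robot touching nothing.
It also fails if it takes over 61 s, if anything falls off the work surface, if the arm or the gripper's body presses on something with over 40 N, if the wrist force passes 120 N, or if a joint passes its speed limit or range.

## Working session

There is one attempt and no reset: what is moved stays moved. The work goes in short steps, Python scripts to look and compute and a tool call to move; the robot and the scene stay as the last step left them, time stands still between calls to the robot, and variables do not carry over. Pictures are saved under pics/ and viewed, at most 10 in all, crops included, and the job is handed in when it is done.

Besides the shell and the picture viewer there is one more tool, called after ">>>" as name(argument=value, ...) on one line, values as JSON. send_rows: Moves the arm, as the interface text tells. Its arguments: {"type":"object","properties":{"rows":{"type":"array","items":{"type":"array","items":{"type":"array","items":{"type":"number"}}}},"grip":{"type":"number"}},"required":["rows"]}

```bash
mkdir -p pics; ls
cat > h.py <<'E'
import numpy as np, cv2
from cell import ctrl
from scipy.spatial.transform import Rotation as R
def pose(s):
    T=np.eye(4);T[:3,:3]=R.from_euler('xyz',s['tool_rot']).as_matrix();T[:3,3]=s['eef_pos'];return T
def snap(name,fn=None):
    s=ctrl.read_state();im=ctrl.get_image(name)
    im['E']=np.array(im['extrinsics']) if 'extrinsics' in im else pose(s)@np.array(im['mount'])
    if fn: cv2.imwrite('pics/'+fn,im['pixels'][:,:,::-1])
    np.save('pics/%s.npy'%(fn or 'tmp'),{k:v for k,v in im.items()},allow_pickle=True)
    return im
def load(fn): return np.load('pics/%s.npy'%fn,allow_pickle=True).item()
def ray(im,u,v):
    d=np.array([(u-im['cx'])/im['fx'],-(v-im['cy'])/im['fy'],-1.])
    return im['E'][:3,3],im['E'][:3,:3]@d
def onz(im,u,v,z):
    o,d=ray(im,u,v);return o+d*(z-o[2])/d[2]
def proj(im,p):
    q=np.linalg.inv(im['E'])@np.append(p,1.);return im['cx']-im['fx']*q[0]/q[2],im['cy']+im['fy']*q[1]/q[2]
def tri(a,pa,b,pb):
    o1,d1=ray(a,*pa);o2,d2=ray(b,*pb);A=np.stack([d1,-d2],1);t=np.linalg.lstsq(A,o2-o1,rcond=None)[0]
    p,q=o1+t[0]*d1,o2+t[1]*d2;return (p+q)/2,np.linalg.norm(p-q)
E
python3 - <<'E'
from h import *
s=ctrl.read_state();print(s)
for n in('scene','side','wrist'):
    im=snap(n,n+'0.png');print(n,[k for k in im],im['fx'],im['cx'],im['cy'],im['E'].round(2).tolist())
a=np.hstack([cv2.imread('pics/%s0.png'%n) for n in('scene','side')]);
E
```

```text
pics
{'clock': 0.0, 'qpos': array([ 1.27320877,  0.6293403 ,  0.03840708,  1.51837031, -0.02705564,
        0.99631679, -0.01998387]), 'qd': array([-0.00113455,  0.00047432, -0.00064868,  0.00184855,  0.00052181,
       -0.00072047, -0.00038351]), 'tau': array([ 5.31376863e-04, -5.63404298e+01,  1.22627847e+00, -1.93446511e+01,
        1.10204582e-02,  1.03739515e-02,  5.75221918e-06]), 'eef_pos': array([ 149.26382932, -632.12210197,  302.99135072]), 'tool_rot': array([-3.13967378e+00, -4.19342358e-05,  2.31801533e-01]), 'force': array([-0.45039255, -0.09978989, -0.32165788]), 'torque': array([-0.0340803 ,  0.03041555, -0.0024641 ]), 'gripper_force': 0.0, 'width': 85.30026015731896}
scene ['pixels', 'fx', 'fy', 'cx', 'cy', 'extrinsics', 'E'] 392.57382361077214 262.9808090245175 193.587745380614 [[-0.94, -0.29, 0.15, 627.91], [0.33, -0.82, 0.46, 425.84], [-0.01, 0.49, 0.87, 1006.14], [0.0, 0.0, 0.0, 1.0]]
side ['pixels', 'fx', 'fy', 'cx', 'cy', 'extrinsics', 'E'] 409.98424602346245 245.32275016916924 194.18272502432305 [[-0.83, 0.32, -0.46, -49.98], [-0.56, -0.49, 0.66, 653.2], [-0.01, 0.81, 0.59, 704.76], [0.0, 0.0, 0.0, 1.0]]
wrist ['pixels', 'fx', 'fy', 'cx', 'cy', 'mount', 'E'] 323.222606459118 254.73014684487813 188.96372995889263 [[0.23, 0.94, 0.27, 217.01], [-0.97, 0.22, 0.06, -616.7], [-0.0, -0.27, 0.96, 373.28], [0.0, 0.0, 0.0, 1.0]]
```

View pics/scene0.png

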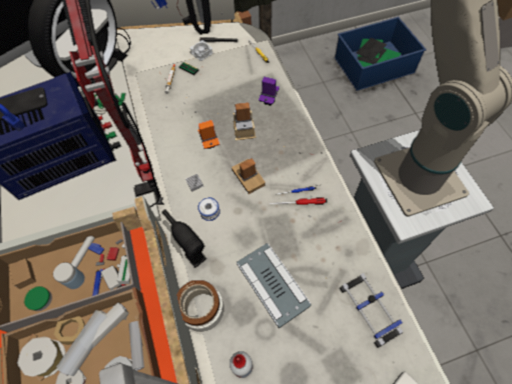

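View pics/side0.png

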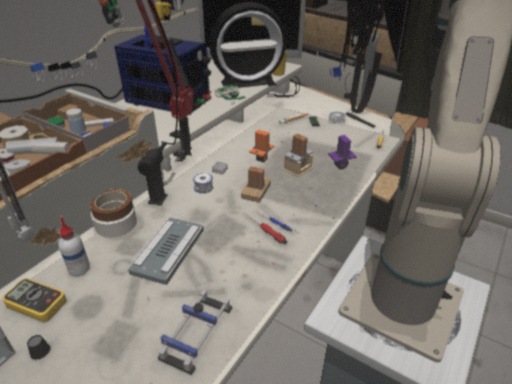

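The scene view shows the roller in its plywood stand at about (244,120), the sanding block at (248,177) and the cover at (273,285). In the side view these are at (298,152), (256,185) and (168,249). Orange and purple decoys stand nearby.

Run:
```python
from h import *
a,b=load('scene0.png'),load('side0.png')
for n,p,q in(('roller',(243,106),(300,138)),('sand',(245,163),(257,170)),('cover',(274,285),(168,249))):
    print(n,*tri(a,p,b,q), onz(a,*p,20))
for c in ((237,262),(268,246),(310,306),(278,325)): print(onz(a,*c,20).round())
for c in ((171,219),(203,228),(164,279),(131,268)): print(onz(b,*c,20).round())
# enlarged crops
c=np.hstack([cv2.resize(a['pixels'][85:205,185:295],None,fx=3.5,fy=3.5,interpolation=3),cv2.resize(b['pixels'][115:235,230:340],None,fx=3.5,fy=3.5,interpolation=3)])
cv2.imwrite('pics/c1.png',c[:,:,::-1])
```

```text
roller [ 435.06348432 -349.88213215  107.49219464] 3.9710735689748904 [ 414.94669737 -427.92581896   20.        ]
sand [ 484.18455754 -184.33406296   63.18033772] 0.949304584333529 [ 477.32934547 -212.79607293   20.        ]
cover [519.9607233  161.4015208    7.78989515] 1.1685029611849223 [521.53730089 165.17831479  20.        ]
[592.  76.  20.]
[501.  61.  20.]
[455. 244.  20.]
[546. 261.  20.]
[581.  82.  20.]
[488.  63.  20.]
[452. 245.  20.]
[538. 262.  20.]
```

View pics/c1.png

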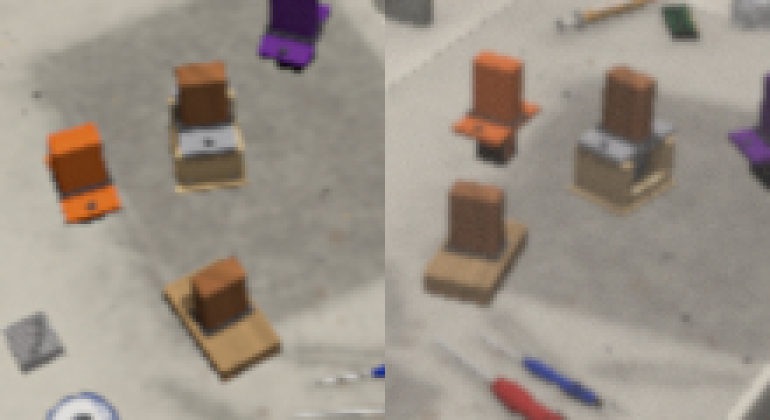

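The crop confirms it: the roller, with its grey plate, sits in the stand, and the sanding block is the one on the flat wooden foot. I'll move over the roller next.

>>> send_rows(rows=[[[1.7,-1,0,0,0,0],[5.2,-3.1,0,0,0,0],[9.2,-5.5,0,0,0,0],[13.3,-7.9,0,0,0,0],[17.4,-10.4,0,0,0,0],[21.5,-12.8,0,0,0,0],[25.6,-15.3,0,0,0,0],[29.7,-17.7,0,0,0,0],[33,-19.7,0,0,0,0],[34.8,-20.7,0,0,0,0]]])

```text
clock: 1.15
eef_pos: [443.9, -345.8, 303.9]
tool_rot: [-3.139, -0.002, 0.238]
force: [-0.3, -0.3, -0.5]
width: 85.3
gripper_force: 0.0
```

Run:
```python
from h import *
s=ctrl.read_state();print(s['clock'],s['eef_pos'],s['tool_rot'],s['qpos'].round(2),s['force'])
im=snap('wrist','w1.png')
cv2.imwrite('pics/w1b.png',cv2.resize(im['pixels'],(768,576))[:,:,::-1])
print(ctrl.read_state()['eef_pos'])
```

```text
1.15 [ 443.90800719 -345.7572308   303.92660414] [-3.13934054e+00 -2.13475577e-03  2.38439660e-01] [ 0.6   0.5   0.02  1.77 -0.02  0.87 -0.7 ] [-0.30706466 -0.3122246  -0.45363402]
[ 446.06765072 -343.91426421  303.87553298]
```

View pics/w1b.png

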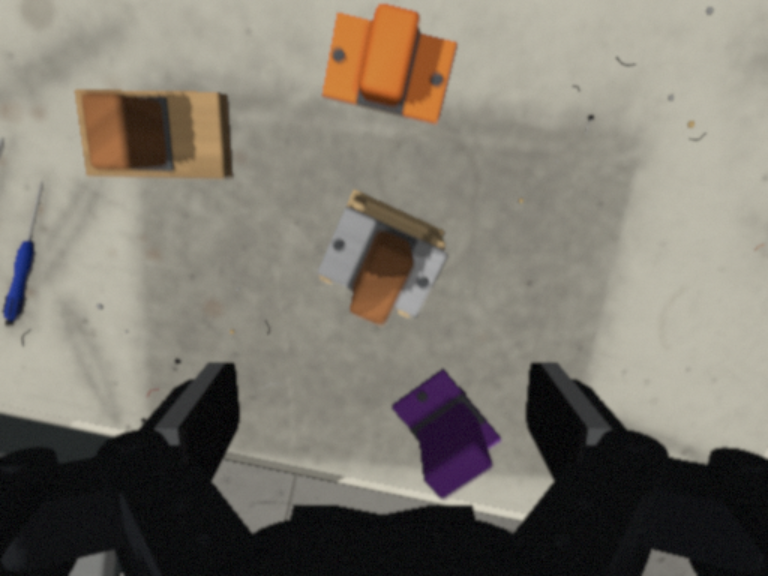

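The wrist view shows the roller upright in its stand: plate bolts at (226,163) and (281,187) and the handle top's near edge around (245,211), in native pixels. The sanding block is at the left.

Run:
```python
from h import *
im=load('w1.png')
s=2/3
B=[onz(im,339*s,245*s,59),onz(im,422*s,281*s,59)]
print(B,(B[0]+B[1])/2,np.linalg.norm(B[0]-B[1]),np.degrees(np.arctan2(*(B[0]-B[1])[[1,0]]))-90)
for c in((352,311),(381,323)): print(onz(im,c[0]*s,c[1]*s,116))
c=onz(im,366*s,317*s,116);print(c)
```

```text
[array([ 443.48577284, -316.33562827,   59.        ]), array([ 432.57929298, -375.99933112,   59.        ])] [ 438.03253291 -346.1674797    59.        ] 60.652359723884075 -10.359249122677994
[ 420.58991746 -333.90832388  116.        ]
[ 417.46773586 -351.45295421  116.        ]
[ 418.96751465 -342.37557458  116.        ]
```

>>> send_rows(rows=[[[-0.2,0,1.5,0,0,0.1],[-0.5,0,3.5,0,0,0.2],[-0.7,0,5.5,0,0,0.31],[-0.7,0,6,0,0,0.415],[-0.7,0,6,0,0,0.415],[-0.7,0,6,0,0,0.415]]])

```text
clock: 1.8
eef_pos: [433.9, -352.3, 244.2]
tool_rot: [-3.141, -0.0, -0.18]
force: [0.5, 0.2, 0.8]
width: 85.5
gripper_force: 0.0
```

Run:
```python
from h import *
s=ctrl.read_state();print(s['clock'],s['eef_pos'],s['tool_rot'])
im=snap('wrist','w2.png')
cv2.imwrite('pics/w2b.png',cv2.resize(im['pixels'],(768,576))[:,:,::-1])
print(ctrl.read_state()['eef_pos'])
print(load('w1.png')['E'][:3,3],im['E'][:3,3])
```

```text
1.8 [ 433.93397635 -352.25471891  244.16682558] [-3.14146224e+00 -2.28490045e-04 -1.80152558e-01]
[ 434.07982225 -352.51320086  244.46462512]
[ 511.39291173 -329.89917923  374.25749894] [ 502.35280055 -365.14122727  314.365195  ]
```

View pics/w2b.png

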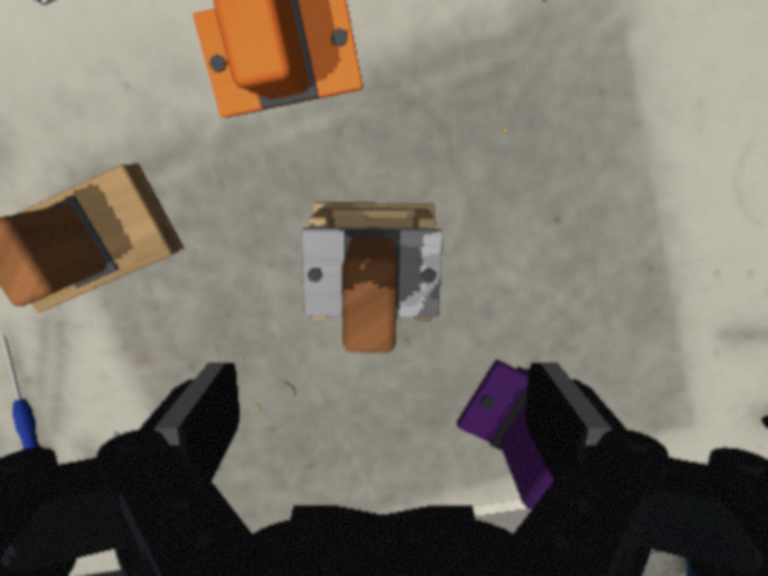

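The roller now lies square in the image. Its bolts are at (315,275) and (428,275), the handle's near edge is at (344..395,352) and the plate spans columns 303–442, all in 768-wide pixels.

Run:
```python
from h import *
a,b=load('w1.png'),load('w2.png');s=2/3;S=lambda u,v:(u*s,v*s)
for p,q in(((339,245),(315,275)),((422,281),(428,275)),((352,312),(344,352)),((384,323),(395,352))): print(tri(a,S(*p),b,S(*q)))
B=[onz(b,*S(315,275),59),onz(b,*S(428,275),59)]
print(B,(B[0]+B[1])/2,np.linalg.norm(B[0]-B[1]),np.degrees(np.arctan2(*(B[0]-B[1])[[1,0]]))-90)
print((onz(b,*S(344,352),115)+onz(b,*S(395,352),115))/2, onz(b,*S(303,275),58),onz(b,*S(442,275),58))
```

```text
(array([ 442.15507523, -316.31406011,   56.28683162]), np.float64(1.473189130467518))
(array([ 429.32380564, -377.65762687,   49.69734776]), np.float64(1.8794708595441527))
(array([ 422.81723926, -334.01478356,  124.9245064 ]), np.float64(0.7008248096485769))
(array([ 415.83779649, -354.06123643,  114.90917421]), np.float64(3.477277071600897))
[array([ 442.04643277, -316.89996749,   59.        ]), array([ 430.9862527 , -377.48113219,   59.        ])] [ 436.51634274 -347.19054984   59.        ] 61.582506435382925 -10.346425792746487
[ 416.23388489 -343.6647584   115.        ] [ 442.98947588 -310.25208975   58.        ] [ 429.33121168 -385.06403198   58.        ]
```

>>> send_rows(rows=[[[0.2,-0.6,2,0,0,0],[0.2,-0.6,5,0,0,0],[0.2,-0.6,8,0,0,0],[0.2,-0.6,10,0,0,0],[0.2,-0.6,10.2,0,0,0],[0.2,-0.6,10.2,0,0,0]]])

```text
clock: 2.45
eef_pos: [437.0, -347.5, 142.3]
tool_rot: [-3.142, -0.0, -0.183]
force: [-0.4, -0.3, 0.4]
width: 85.4
gripper_force: 0.0
```

>>> send_rows(rows=[[[0,0,0,0,0,0],[0,0,0,0,0,0],[0,0,0,0,0,0],[0,0,0,0,0,0],[0,0,0,0,0,0],[0,0,0,0,0,0],[0,0,0,0,0,0]]], grip=255)

```text
clock: 3.15
eef_pos: [437.1, -347.4, 142.6]
tool_rot: [3.141, -0.001, -0.183]
force: [-0.2, 0.8, 6.2]
width: 23.5
gripper_force: 59.7
```

Run:
```python
from h import *
s=ctrl.read_state();print({k:np.round(v,3) for k,v in s.items() if k not in('qd','tau')})
```

```text
{'clock': np.float64(3.15), 'qpos': array([ 0.557,  0.731,  0.099,  1.909, -0.137,  0.508, -1.003]), 'eef_pos': array([ 437.084, -347.424,  142.605]), 'tool_rot': array([ 3.141e+00, -1.000e-03, -1.830e-01]), 'force': array([-0.172,  0.813,  6.225]), 'torque': array([0.186, 0.083, 0.028]), 'gripper_force': np.float64(59.747), 'width': np.float64(23.476)}
```

>>> send_rows(rows=[[[0,0,-1,0,0,0],[0,0,-3,0,0,0],[0,0,-6,0,0,0],[0,0,-9,0,0,0],[-0.4,-1.6,-10.8,0,0,0],[-1,-4,-11,0,0,0]]])

```text
clock: 3.75
eef_pos: [434.7, -308.0, 254.5]
tool_rot: [3.139, -0.005, -0.186]
force: [0.7, -0.3, -3.8]
width: 23.5
gripper_force: 59.4
```

>>> send_rows(rows=[[[-1,-4,0,0,0,-0.04],[-2,-8.3,0,0,0,-0.09],[-3.1,-12.8,0,0,0,-0.14],[-4.2,-17.3,0,0,0,-0.19],[-5.3,-21.8,0,0,0,-0.24],[-6.4,-26.3,0,0,0,-0.29],[-7.5,-30.8,0,0,0,-0.34],[-8.6,-35.3,0,0,0,-0.39],[-9.6,-39,0,0,0,-0.428],[-10.2,-41.6,0,0,0,-0.428]]])

```text
clock: 4.75
eef_pos: [408.7, 124.3, 252.1]
tool_rot: [-3.141, 0.0, 0.249]
force: [-0.4, -1.0, -3.1]
width: 23.5
gripper_force: 59.5
```

>>> send_rows(rows=[[[0,-1,0,0,0,0],[0,-1.2,0,0,0,0],[0,-1.2,0,0,0,0],[0,-1.2,0,0,0,0]]])

```text
clock: 5.15
eef_pos: [406.8, 131.4, 251.9]
tool_rot: [3.141, 0.001, 0.242]
force: [0.2, 0.2, -4.5]
width: 22.9
gripper_force: 59.6
```

Run:
```python
from h import *
s=ctrl.read_state();print({k:np.round(v,3) for k,v in s.items() if k not in('qd','tau')})
im=snap('wrist','w3.png')
cv2.imwrite('pics/w3b.png',cv2.resize(im['pixels'],(768,576))[:,:,::-1])
```

```text
{'clock': np.float64(5.15), 'qpos': array([-0.409,  0.404,  0.041,  2.166, -0.029,  0.573, -1.676]), 'eef_pos': array([406.827, 131.424, 251.92 ]), 'tool_rot': array([3.141e+00, 1.000e-03, 2.420e-01]), 'force': array([ 0.234,  0.192, -4.457]), 'torque': array([0.009, 0.034, 0.016]), 'gripper_force': np.float64(59.626), 'width': np.float64(22.937)}
```

View pics/w3b.png

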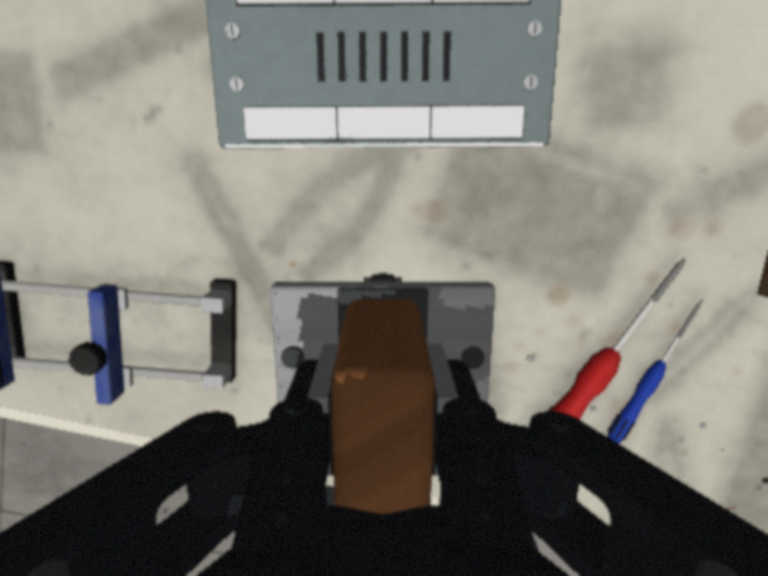

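The wrist view shows the near strip with corners at about (244,107), (523,105), (524,137) and (246,139) in 768-wide pixels. The roller is held square below it.

Run:
```python
from h import *
im=load('w3.png');s=2/3
hsv=cv2.cvtColor(im['pixels'],cv2.COLOR_RGB2HSV);m=((hsv[...,2]>200)).astype('uint8');m[:60]=0;m[94:]=0;m[:,:160]=0;m[:,352:]=0
r=cv2.minAreaRect(cv2.findNonZero(m));bp=cv2.boxPoints(r);print(r)
C=[onz(im,u*s,v*s,27.5) for u,v in((243,106.5),(523.5,105),(524.5,137.5),(245.5,139.5))];C=np.array(C);print(C.round(1))
c=C.mean(0);L=(C[0]+C[3]-C[1]-C[2])/2
print('centre',c,'len',np.linalg.norm(L),'yaw',np.arctan2(-L[0],L[1]),'wid',np.linalg.norm(C[0]-C[3]))
print('box',np.array([onz(im,u,v,27.5) for u,v in bp]).round(1))
# height check across wrist/scene: screw-ish: cover near corners
print(tri(im,(220*s,146*s),load('scene0.png'),(278,325)),tri(im,(549*s,145*s),load('scene0.png'),(310,306)))
for n in('scene0.png','side0.png'): print([np.round(proj(load(n),p)).tolist() for p in C])
y=0.243;print('strip3 end',c+75*np.array([-np.sin(y),np.cos(y),0]),'strip1 end',c-75*np.array([-np.sin(y),np.cos(y),0]))
```

```text
((255.49996948242188, 81.49999237060547), (184.99996948242188, 18.999996185302734), 0.0)
[[475.9 229.8  27.5]
 [515.1  74.3  27.5]
 [498.3  68.   27.5]
 [458.3 225.5  27.5]]
centre [486.90361633 149.40281288  27.5       ] len 161.43149247723213 yaw 0.24767364081622256 wid 18.09806088980561
box [[459.8 226.3  27.5]
 [475.3 228.9  27.5]
 [513.3  74.6  27.5]
 [498.5  69.6  27.5]]
(array([494.72423312, 253.28737723, -22.64173437]), np.float64(94.73191454564683)) (array([495.74718632, 260.16537351, 460.83891332]), np.float64(145.42078413441595))
[[300.0, 303.0], [265.0, 251.0], [270.0, 247.0], [306.0, 298.0]]
[[160.0, 268.0], [192.0, 224.0], [198.0, 225.0], [167.0, 270.0]]
strip3 end [468.85744885 222.19935016  27.5       ] strip1 end [504.9497838  76.6062756  27.5      ]
```

>>> send_rows(rows=[[[1,1,0,0,0,-0.006],[3,3,0,0,0,-0.006],[6,6,0,0,0,-0.006],[8,7.8,1,0,0,-0.006],[8.25,8,3.5,0,0,-0.006],[8.25,8,6.5,0,0,-0.006],[8.25,8,8,0,0,-0.006],[8.25,8,8.2,0,0,-0.006],[8.25,8,8.2,0,0,-0.006]]])

```text
clock: 6.1
eef_pos: [506.3, 74.6, 169.8]
tool_rot: [3.141, 0.001, 0.249]
force: [-0.8, 0.3, -3.6]
width: 23.7
gripper_force: 59.6
```

Run:
```python
from h import *
s=ctrl.read_state();print(s['eef_pos'],s['tool_rot'],s['force'])
a=snap('scene')['pixels'][215:335,215:335];b=snap('side')['pixels'][170:290,110:230];c=snap('wrist')['pixels']
c=cv2.resize(c,(448,336));o=np.hstack([cv2.resize(a,None,fx=2.8,fy=2.8,interpolation=3),c]);o=np.hstack([o]);cv2.imwrite('pics/c2.png',o[:,:,::-1])
cv2.imwrite('pics/c2s.png',cv2.resize(b,None,fx=4,fy=4,interpolation=3)[:,:,::-1])
```

```text
[506.29774054  74.55821194 169.83528892] [3.14129249e+00 6.60801678e-04 2.49263797e-01] [-0.75311833  0.29521058 -3.63668319]
```

View pics/c2.png

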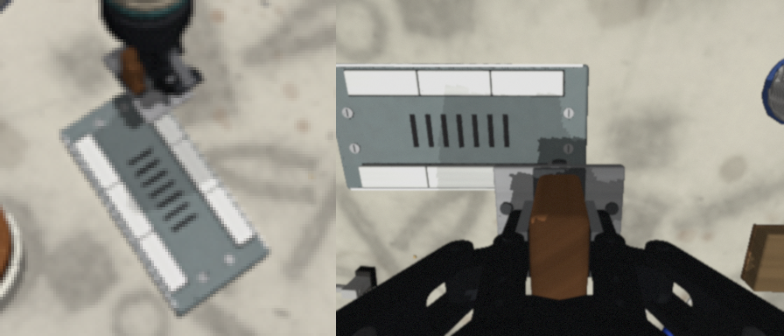

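The roller hangs over the −y end of the near strip, aligned with it. Pressing down next.

>>> send_rows(rows=[[[0,0,0.4,0,0,0],[0,0,0.8,0,0,0],[0,0,1.1,0,0,0],[0,0,1.3,0,0,0],[0,0,1.45,0,0,0],[0,0,1.6,0,0,0],[0,0,1.65,0,0,0],[0,0,1.65,0,0,0]]])

```text
clock: 7.05
eef_pos: [506.8, 75.6, 155.0]
tool_rot: [3.141, -0.002, 0.251]
force: [-1.7, -0.0, 15.4]
width: 23.6
gripper_force: 62.6
```

>>> send_rows(rows=[[[0,-0.3,0,0,0,0],[0,-0.8,0,0,0,0],[0,-1.3,0,0,0,0],[0,-1.8,0,0,0,0],[0,-2.3,0,0,0,0],[0,-2.8,0,0,0,0],[0,-3.3,0,0,0,0],[0,-3.8,0,0,0,0],[0,-4.2,0,0,0,0],[0,-4.5,0,0,0,0]]])

```text
clock: 8.05
eef_pos: [496.6, 115.6, 155.2]
tool_rot: [3.137, -0.002, 0.248]
force: [0.3, -10.2, 16.6]
width: 23.4
gripper_force: 62.4
```

>>> send_rows(rows=[[[0,-0.3,0,0,0,0],[0,-0.7,0,0,0,0],[0,-1.1,0,0,0,0],[0,-1.6,0,0,0,0],[0,-2.1,0,0,0,0],[0,-2.6,0,0,0,0],[0,-3.1,0,0,0,0],[0,-3.6,0,0,0,0],[0,-4.1,0,0,0,0],[0,-4.5,0,0,0,0]]])

```text
clock: 9.05
eef_pos: [485.1, 161.3, 155.2]
tool_rot: [3.14, -0.003, 0.249]
force: [-1.0, -4.6, 16.3]
width: 23.1
gripper_force: 62.4
```

>>> send_rows(rows=[[[0,-0.4,0,0,0,0],[0,-0.9,0,0,0,0],[0,-1.4,0,0,0,0],[0,-1.9,0,0,0,0],[0,-2.4,0,0,0,0],[0,-2.9,0,0,0,0],[0,-3.4,0,0,0,0],[0,-3.8,0,0,0,0],[0,-4.1,0,0,0,0],[0,-4.3,0,0,0,0]]])

```text
clock: 10.05
eef_pos: [474.5, 203.2, 155.2]
tool_rot: [3.14, -0.003, 0.25]
force: [-0.1, -5.5, 17.6]
width: 23.1
gripper_force: 62.4
```

>>> send_rows(rows=[[[0.1,-0.3,0,0,0,0],[0.1,-0.7,0,0,0,0],[0.1,-1.1,0,0,0,0],[0.1,-1.5,0,0,0,0],[0.1,-1.8,0,0,0,0],[0.1,-2,0,0,0,0],[0.1,-2.1,0,0,0,0],[0.1,-2.1,0,0,0,0]]])

```text
clock: 10.85
eef_pos: [469.6, 223.8, 155.0]
tool_rot: [3.14, -0.001, 0.25]
force: [-2.0, -4.0, 16.5]
width: 23.4
gripper_force: 62.5
```

Run:
```python
from h import *
s=ctrl.read_state();print(s['clock'],s['eef_pos'],s['tool_rot'],s['force'],s['torque'])
d=s['eef_pos'][:2]-[486.9,149.4];y=.248;print('along',d@[-np.sin(y),np.cos(y)],'across',d@[np.cos(y),np.sin(y)])
```

```text
10.85 [469.58527805 223.83838365 155.02584196] [ 3.14039744e+00 -1.05278851e-03  2.49874263e-01] [-1.95817217 -4.03266126 16.45899169] [-1.07765649  0.46134534 -0.00649998]
along 76.41113232002664 across 1.4870824686708914
```

>>> send_rows(rows=[[[0,0.4,0,0,0,0],[0,1.1,0,0,0,0],[0,1.9,0,0,0,0],[0,2.7,0,0,0,0],[0,3.5,0,0,0,0],[0,4.3,0,0,0,0],[0,5.1,0,0,0,0],[0,5.9,0,0,0,0],[0,6.7,0,0,0,0],[0,7.5,0,0,0,0]]])

```text
clock: 11.85
eef_pos: [487.4, 154.6, 155.2]
tool_rot: [-3.138, -0.002, 0.253]
force: [-4.3, 3.6, 18.2]
width: 23.6
gripper_force: 62.5
```

>>> send_rows(rows=[[[0,0.8,0,0,0,0],[0,1.6,0,0,0,0],[0,2.4,0,0,0,0],[0,3.2,0,0,0,0],[0,4,0,0,0,0],[0,4.8,0,0,0,0],[0,5.6,0,0,0,0],[0,6.4,0,0,0,0],[0,7.1,0,0,0,0],[0,7.6,0,0,0,0]]])

```text
clock: 12.85
eef_pos: [506.5, 80.1, 155.1]
tool_rot: [-3.14, -0.001, 0.252]
force: [-3.5, 3.9, 16.9]
width: 23.7
gripper_force: 62.4
```

Run:
```python
from h import *
s=ctrl.read_state();print(s['clock'],s['eef_pos'],s['tool_rot'],s['force'],s['torque'])
d=s['eef_pos'][:2]-[486.9,149.4];y=.248;print('along',d@[-np.sin(y),np.cos(y)],'across',d@[np.cos(y),np.sin(y)])
```

```text
12.85 [506.50794673  80.07796661 155.06968289] [-3.13955595e+00 -1.38072345e-03  2.51735889e-01] [-3.498603    3.89186835 16.86875466] [ 0.86326684  1.02944742 -0.03680926]
along -72.01422319622806 across 1.9918699653420495
```

>>> send_rows(rows=[[[0,0,-1,0,0,0],[0,0,-3,0,0,0],[0,0,-6,0,0,0],[-1,-0.8,-9,0,0,0],[-4,-3.5,-9.8,0,0,0],[-7,-6.5,-9.8,0,0,0],[-8.4,-7.6,-9.8,0,0,0],[-8.5,-7.7,-9.8,0,0,0],[-8.5,-7.7,-9.8,0,0,0],[-8.5,-7.7,-9.8,0,0,0]]])

```text
clock: 13.85
eef_pos: [406.1, 131.8, 251.4]
tool_rot: [3.141, -0.001, 0.25]
force: [0.5, 0.6, -3.9]
width: 23.3
gripper_force: 59.8
```

Run:
```python
from h import *
s=ctrl.read_state();print(s['clock'],s['eef_pos'],s['tool_rot'],s['force'])
a=load('w3.png');b=snap('wrist','w4.png');c=snap('scene','s4.png');d=snap('side','d4.png')
o=np.vstack([cv2.resize(i['pixels'][0:105,130:382],(756,315),interpolation=3) for i in(a,b)])[:600]
p=np.hstack([cv2.resize(i['pixels'][y:y+100,x:x+110],(396,360),interpolation=3) for i,x,y in((load('side0.png'),115,200),(d,115,200))])
cv2.imwrite('pics/c4.png',o[:,:,::-1]);cv2.imwrite('pics/c5.png',p[:,:,::-1])
```

```text
13.85 [406.12157551 131.78429838 251.43897831] [ 3.14118925e+00 -1.18290736e-03  2.49678279e-01] [ 0.46738068  0.62323059 -3.89662007]
```

View pics/c4.png

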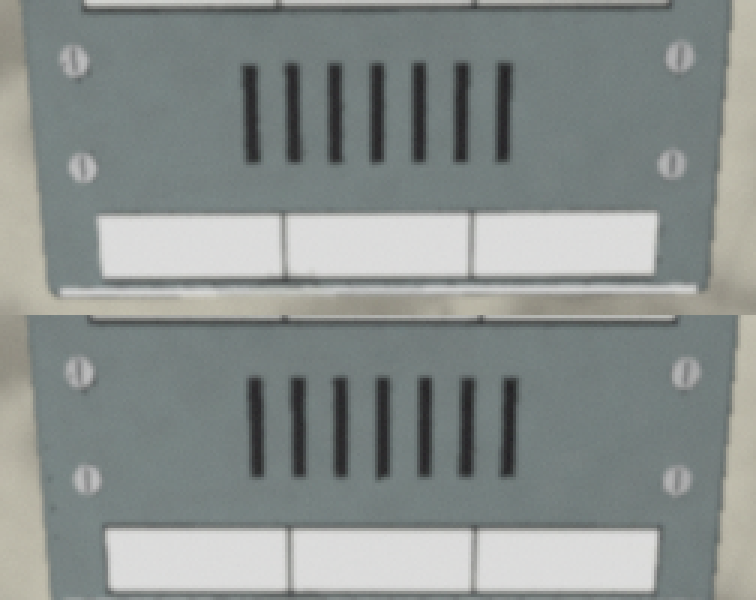

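Before (top) and after (bottom): the strip looks slightly smaller relative to the screws, so it has gone down. I'll quantify that from its edges.

Run:
```python
from h import *
def edges(p,lo,hi,th=180):
    p=p[lo:hi];i=np.where(p>th)[0];a,b=i[0],i[-1]
    f=lambda k,l:k-1+(th-p[k-1])/(p[k]-p[k-1]) if l else k+(p[k]-th)/(p[k]-p[k+1])
    return lo+f(a,1),lo+f(b,0)
for n,r in(('w3.png',81),('w4.png',81)):
    im=load(n);g=im['pixels'].mean(2);prof=g[r-5:r+6].mean(0)
    l,rr=edges(prof,150,362);e=[]
    for a,b in((166,222),(228,286),(290,346)):
        # vertical extents per length
        e.append(edges(g[:,a:b].mean(1),60,94.__int__()))
    out=[]
    for z in(28,23): out.append(np.linalg.norm(onz(im,l,r,z)-onz(im,rr,r,z)))
    z=28-5*(162-out[0])/(out[1]-out[0]);z2=[]
    print(n,l,rr,'len@28,23',np.round(out,2),'z',z,[ (round(t,2),round(b,2)) for t,b in e])
    for (t,b),u in zip(e,(194,257,318)):
        print('  top edge/bottom edge at z=23:',onz(im,u,t,23).round(1),onz(im,u,b,23).round(1))
```

```text
File "<stdin>", line 11
    e.append(edges(g[:,a:b].mean(1),60,94.__int__()))
                                         ^
SyntaxError: invalid decimal literal
```

View pics/c5.png

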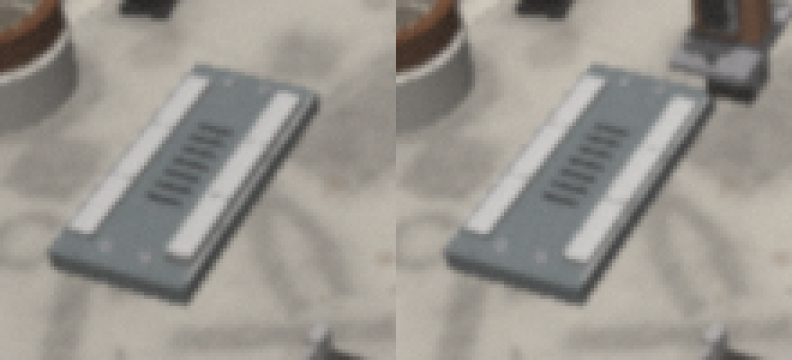

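In the side view (left before, right after), the dark flank under the near strip has shrunk and it now matches the far one. A quick numeric check follows.

Run:
```python
from h import *
def edges(p,lo,hi,th=180):
    p=p[lo:hi];i=np.where(p>th)[0];a,b=i[0],i[-1]
    return lo+a-1+(th-p[a-1])/(p[a]-p[a-1]),lo+b+(p[b]-th)/(p[b]-p[b+1])
for n in('w3.png','w4.png'):
    im=load(n);g=im['pixels'].mean(2);r=81
    L=[edges(g[k],150,362) for k in range(76,87)];l,rr=np.mean(L,0)
    o=[np.linalg.norm(onz(im,l,r,z)-onz(im,rr,r,z)) for z in(28,23)]
    print(n,l,rr,np.round(o,2),'z',28-5*(162-o[0])/(o[1]-o[0]))
    for u in(194,257,318):
        t,b=edges(g[:,u-20:u+20].mean(1),60,94)
        print(round(t,2),round(b,2),onz(im,u,t,23).round(1),onz(im,u,b,23).round(1))
# side view: seated far strip vs near strip, gap of near strip to cover edge
```

```text
w3.png 162.7824355372404 347.93812335084573 [159.93 162.65] z 24.1957838148219
71.52 91.63 [482.2 203.9  23. ] [465.7 200.8  23. ]
71.16 91.33 [495.6 150.7  23. ] [479.3 146.6  23. ]
70.7 90.93 [508.7  99.2  23. ] [492.5  94.3  23. ]
w4.png 165.76191663380726 347.99122304036626 [157.22 159.9 ] z 19.074498657783025
71.23 91.13 [481.5 205.1  23. ] [465.2 201.8  23. ]
71.38 91.22 [494.9 151.9  23. ] [478.9 147.8  23. ]
71.53 91.27 [507.9 100.4  23. ] [492.2  95.5  23. ]
```

The strip height changed by −5.1 mm across the whole strip, so it is seated. Returning the roller to its stand now.

>>> send_rows(rows=[[[-0.4,2,0,0,0,0.02],[-1.1,6,0,0,0,0.06],[-2,10.5,0,0,0,0.1],[-2.8,15,0,0,0,0.14],[-3.6,19.5,0,0,0,0.18],[-4.5,24,0,0,0,0.22],[-5.3,28.5,0,0,0,0.26],[-6.2,33,0,0,0,0.3],[-7,37.5,0,0,0,0.35],[-7.8,41.5,0,0,0,0.4]]])

```text
clock: 15.0
eef_pos: [432.1, -292.5, 251.2]
tool_rot: [3.141, -0.0, -0.153]
force: [0.7, 0.3, -4.0]
width: 23.2
gripper_force: 59.8
```

```bash
cat > to.py <<'E'
from h import *
import sys
s=ctrl.read_state();T=pose(s);g=np.array([437.1,-347.4,float(sys.argv[1])])
print(s['clock'],s['eef_pos'],s['tool_rot'],s['force'],'tool cm',(T[:3,:3].T@(g-T[:3,3])/10).round(2),'wz',s['tool_rot'][2]+.183)
E
python3 to.py 252
```

```text
15.0 [ 432.09871805 -292.5061289   251.24594841] [ 3.14093562e+00 -3.45041968e-04 -1.53471219e-01] [ 0.74450307  0.29199938 -4.03737887] tool cm [ 1.33  5.35 -0.07] wz 0.029528781287489092
```

>>> send_rows(rows=[[[0.5,2.5,0,0,0,0.02],[1,4.5,0,0,0,0.03],[1.3,5.3,0,0,0,0.03],[1.3,5.3,0,0,0,0.03],[1.3,5.3,0,0,0,0.03],[1.3,5.3,0,0,0,0.03]]])

```text
clock: 15.6
eef_pos: [437.6, -341.9, 251.3]
tool_rot: [-3.14, 0.001, -0.177]
force: [-0.3, -0.7, -3.6]
width: 23.4
gripper_force: 59.9
```

```bash
python3 to.py 145; python3 -c "
from h import *
im=snap('wrist','w5.png');cv2.imwrite('pics/w5b.png',cv2.resize(im['pixels'],(768,576))[:,:,::-1])"
```

```text
15.6 [ 437.57856705 -341.88007992  251.26771918] [-3.14020228e+00  7.08399800e-04 -1.77266707e-01] [-0.27128412 -0.71593841 -3.61186763] tool cm [ 0.06  0.57 10.63] wz 0.005733292724636241
```

View pics/w5b.png

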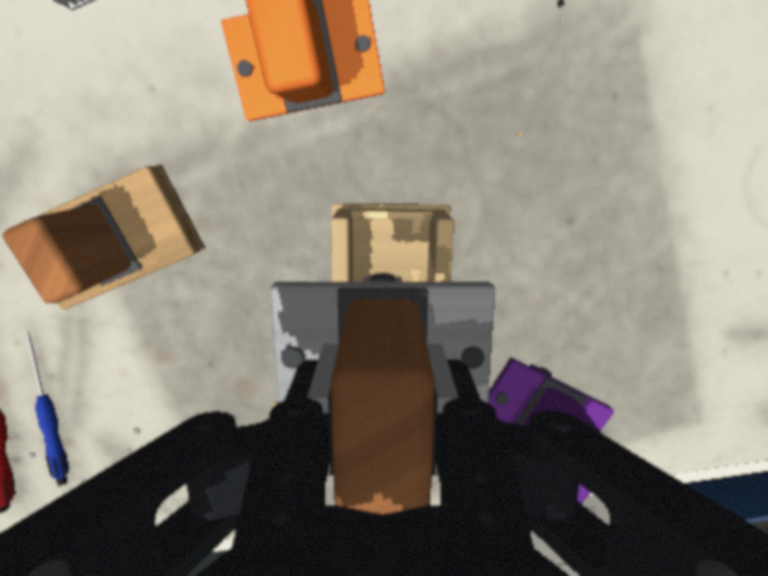

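The grip is unchanged: the plate is at columns 273–494, as before. The empty stand is ahead, with its far-edge corners at (331,206) and (453,206). I'll check its position before lowering.

```bash
python3 - <<'E'
from h import *
im=load('w5.png');s=2/3
a,b=onz(im,331*s,206*s,50),onz(im,453*s,206*s,50)
c,d=onz(im,331*s,206*s,18),onz(im,453*s,206*s,18)
x=np.array([np.cos(.181),-np.sin(.181),0])
print(a,b,np.linalg.norm(a-b),'ctr50',(a+b)/2-33*x,'ctr18',(c+d)/2-33*x,np.linalg.norm(c-d))
E
python3 to.py 145
```

```text
[ 478.92453682 -320.47186646   50.        ] [ 466.92626564 -387.3280079    50.        ] 67.9242383822863 ctr50 [ 440.46448358 -347.95949737   50.        ] ctr18 [ 436.55507942 -347.8690278    18.        ] 75.93296910339386
15.65 [ 437.64293908 -342.04455222  251.35876054] [-3.14051975e+00  4.49331621e-04 -1.77218620e-01] [-0.31724632 -0.19669615 -3.45010892] tool cm [ 0.05  0.55 10.64] wz 0.005781380385366741
```

>>> send_rows(rows=[[[0.05,0.55,0,0,0,0.006],[0.05,0.55,1.5,0,0,0.006],[0.05,0.55,4,0,0,0.006],[0.05,0.55,6,0,0,0.006],[0.05,0.55,7.5,0,0,0.006],[0.05,0.55,8.7,0,0,0.006],[0.05,0.55,9.6,0,0,0.006],[0.05,0.55,10.2,0,0,0.006],[0.05,0.55,10.5,0,0,0.006],[0.05,0.55,10.5,0,0,0.006]]])

```text
clock: 16.65
eef_pos: [437.0, -349.1, 146.4]
tool_rot: [3.142, -0.0, -0.185]
force: [1.1, -0.2, -3.1]
width: 23.3
gripper_force: 60.1
```

```bash
python3 to.py 142.5
```

```text
16.65 [ 436.96010874 -349.14083313  146.40156114] [ 3.14155922e+00 -7.64339298e-05 -1.85265512e-01] [ 1.13110061 -0.23451734 -3.10709471] tool cm [-0.02 -0.17  0.39] wz -0.002265511592227709
```

>>> send_rows(rows=[[[0,-0.15,0.1,0,0,0],[0,-0.15,0.2,0,0,0],[0,-0.15,0.3,0,0,0],[0,-0.15,0.38,0,0,0],[0,-0.15,0.38,0,0,0],[0,-0.15,0.38,0,0,0]]])

```text
clock: 17.25
eef_pos: [437.2, -347.6, 142.7]
tool_rot: [3.142, -0.0, -0.185]
force: [0.7, -0.4, -3.6]
width: 23.3
gripper_force: 60.3
```

>>> send_rows(rows=[[[0,0,0.05,0,0,0],[0,0,0.1,0,0,0],[0,0,0.1,0,0,0],[0,0,0.1,0,0,0]]])

```text
clock: 17.65
eef_pos: [437.2, -347.6, 142.6]
tool_rot: [-3.142, -0.0, -0.185]
force: [-1.5, 2.1, 6.1]
width: 23.3
gripper_force: 61.5
```

>>> send_rows(rows=[[[0,0,0,0,0,0],[0,0,0,0,0,0],[0,0,0,0,0,0],[0,0,0,0,0,0],[0,0,0,0,0,0],[0,0,0,0,0,0],[0,0,0,0,0,0]]], grip=0)

```text
clock: 18.35
eef_pos: [437.2, -347.6, 141.6]
tool_rot: [-3.142, 0.0, -0.185]
force: [0.3, 0.4, -0.4]
width: 85.5
gripper_force: 0.0
```

>>> send_rows(rows=[[[0,0,-1,0,0,0],[0,0,-3,0,0,0],[0,0,-6,0,0,0],[0,0,-8.5,0,0,0],[-0.4,0.5,-10.1,0,0,0],[-0.4,0.5,-10.2,0,0,0],[-0.4,0.5,-10.2,0,0,0],[-0.4,0.5,-10.2,0,0,0]]])

```text
clock: 19.15
eef_pos: [432.1, -351.2, 242.9]
tool_rot: [-3.141, 0.001, -0.185]
force: [-1.0, 0.1, 0.1]
width: 85.1
gripper_force: 0.0
```

Run:
```python
from h import *
s=ctrl.read_state();print(s['clock'],s['eef_pos'],s['tool_rot'],s['force'],s['width'])
a=load('w2.png');b=snap('wrist','w6.png')
# template-match the roller patch from w2 (same viewpoint) in w6
t=a['pixels'][130:240,195:300];m=cv2.matchTemplate(b['pixels'],t,cv2.TM_CCOEFF_NORMED);_,v,_,p=cv2.minMaxLoc(m);print('match',v,p,'was (195,130)')
print([proj(b,q) for q in((442.1,-316.9,59),(431,-377.5,59))])
for n,m0,x,y in(('scene','scene0.png',225,95),('side','side0.png',280,125)):
    im=snap(n);t=load(m0)['pixels'][y:y+45,x:x+40];r=cv2.matchTemplate(im['pixels'],t,cv2.TM_CCOEFF_NORMED);print(n,cv2.minMaxLoc(r)[1::2],(x,y))
```

```text
19.15 [ 432.10477516 -351.16724781  242.85240241] [-3.14064407e+00  1.23793599e-03 -1.84978132e-01] [-0.99135289  0.13884352  0.05233636] 85.13860481790601
match 0.9680786728858948 (197, 128) was (195,130)
[(np.float64(210.75361106924652), np.float64(181.1897793674169)), (np.float64(286.6576272192812), np.float64(180.893374711556))]
scene (0.86788010597229, (225, 95)) (225, 95)
side (0.9812421798706055, (280, 125)) (280, 125)
```

```bash
python3 -c "
from cell import ctrl
print(ctrl.finish_job())"
```

```text
the job is handed in; nothing more can be done
None
```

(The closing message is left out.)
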